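# Pry open the thickness gauge and close its jaw on the coupon

## Task

Take the flat lifter out of its tray, push its blade into the notch under the cover of the thickness gauge, lever the cover up and swing it right back until it stands upright or beyond, touching the cover with the lifter only; then lay the lifter back in the tray. Then slide the gauge's jaw gently onto the white coupon until it has pressed the sprung anvil in so far that the pointer stands between the two dark marks, and leave it so. Leave the green tube rack, the stack of tape rolls and the dark red slide box where they are.

Things in the scene. Friction and masses are not known exactly. Their poses are not given: they have to be found in the camera images.
- gauge: bench thickness gauge: grey housing fixed to the bench, 120 (x) x 220 (y) x 80 mm high, open on top under its cover. Origin: centre of the underside; x points away from the robot to the hinged back wall, z up. Walls 6 mm, inner floor 32 mm above the bench. On it stand, along y: anvil (-y end), coupon, jaw (+y), none higher than 66 mm above the bench. Sites on it have its axes.
- pry_notch (a point): centre of the pry notch, in the outer face of the gauge's front wall (gauge x = -60, y = 0, z = 75 mm). The notch is cut in the middle of the wall's upper edge: 70 mm wide (y), 10 mm high (70 to 80 mm above the bench), right under the cover, and open through the 6 mm wall into the housing.
- cover_hinge (a point): the cover's hinge axis, which runs along the gauge's y at the top of the back wall: gauge x = +60, z = 80 mm, middle of the width. The cover is a flat plain grey plastic plate 122 x 220 x 5 mm, 0.12 kg, whose underside passes through this axis; it reaches forward to 2 mm past the front wall.
- cover (a joint): angle of the cover in rad: 0 shut (lying on the walls), grows as its front edge swings up and back, 1.57 upright, stop at 1.9. The hinge is stiff (friction 0.14 Nm) and the cover stays at any angle; lifting its front edge takes about 2 N.
- cover_edge (a point): middle of the lower front edge of the cover, 122 mm from the hinge axis.
- lifter_grip (a point): grip point of the lifter, mid-section of its handle, near its centre of mass. The lifter is a straight flat pry tool 165 mm long, 0.09 kg: black handle 90 long, 18 wide, 22 mm high (from 65 mm behind to 25 mm ahead of this point), then a steel blade. x points along the tool to the tip, z up as it lies on its handle; this point is then 11 mm above the tray floor.
- lifter_tip (a point): middle of the blade's end, 100 mm ahead of lifter_grip along the tool. The blade is 75 mm long, 26 mm wide and 2.5 mm thick, straight; its mid-plane passes through lifter_grip.
- tray: shallow steel instrument tray fixed to the bench, 240 (x) x 140 (y) x 9 mm high, floor and walls 3 mm thick; it may stand on either side of the gauge. Origin: centre of the underside, x along its length. The lifter starts in it.
- jaw (a joint): travel of the sliding jaw in m: grows as it slides towards the gauge's -y (to the anvil), 0 to 0.055. Jaw: steel block 70 (x) x 16 (y) x 34 mm high on the floor. Its face towards the coupon stands at gauge y = +10 mm minus the travel. It slides against 5 N of friction and stays where it is left.
- jaw_back (a point): middle of the jaw's rear (+y) face, the face to push, 50 mm above the bench; 16 mm behind the jaw's front face. Behind it the housing is empty for at least 75 mm, to the side wall.
- anvil (a joint): how far the sprung anvil is pressed in, in m: 0 free, grows towards the gauge's -y, stop at 0.014. Spring 300 N/m. Its pointer, which moves with its face along a scale strip, stands between the two dark marks from 0.003 to 0.009.
- anvil_face (a point): middle of the anvil's face, 48 mm above the bench, at gauge y = -62 mm when free.
- coupon_mid (a point): centre of the coupon, a loose white block 60 (x) x 40 (y, the measured thickness) x 26 mm high, 0.12 kg, standing on the gauge's floor between anvil and jaw 2 to 9 mm clear of the anvil and 9 to 30 mm clear of the jaw. It need not be grasped.
- tube_rack: green tube rack, 162 x 93 x 84 mm, a bystander on the other side of the gauge from the tray; origin at the centre of its underside.
- tape_rolls: stack of three rolls of label tape, 60 x 60 x 57 mm, bystander; origin at the centre of its underside.
- slide_box: dark red slide box 63 x 88 x 40 mm, bystander; origin at the centre of its underside.
Things that resemble listed ones, but are neither listed nor needed, are in the scene too. Of the things like the part that bears lifter_grip, leave any that is brown; of the rest the larger one is meant.

How it is judged:
By the outcome, as a careful person would: the job done as asked, in the order asked, and still so for the second after the job is handed in, with the robot touching nothing.
It also fails if it takes over 64 s, if anything falls off the work surface, if the arm or the gripper's body presses on something with over 40 N, if the wrist force passes 120 N, or if a joint passes its speed limit or range.

## Robot

A 7-joint arm with a two-finger parallel gripper is mounted at the origin on a cart in front of the work surface, level with it; the furniture and walls round the work are solid. World frame = base frame: x ahead of the robot, y to its left, z up, the work surface at z = 0. Lengths are in mm, angles in rad, forces in N, time in s.
With the tool pointing down it reaches from about 350 to 900 mm from the base axis. Payload 8.1 kg.
Tool frame: the origin (TCP) lies at the very end of the fingers, on their centre line; the grasp point (between the pads) lies 19 mm behind it (r.hold_point_z is the distance from the TCP to the grasp point, in mm); z points along the fingers, y is the line along which they close (so a half turn about z gives the same grasp; the last joint's range is limited). The gripper opens to 92 mm and grips with 3 to 60 N. Pads are 19 mm wide; open, the fingers measure 130 mm over their backs; the gripper's body (75 mm by 190 mm) begins 47 mm behind the grasp point.
Start: joints at [1.088, 0.434, 0.025, 1.573, -0.012, 1.134, -0.075], TCP at [231.687, -580.485, 226.742] pointing down, gripper open.
Joint ranges: [-2.62, 2.62], [-0.44, 2.09], [-1.27, 1.32], [0.08, 2.57], [-1.32, 4.46], [0.12, 2], [-2.74, 2.74]. Speed limits (rad/s): [2.22, 2.22, 3.01, 3.01, 3.14, 3.14, 3.14].

## Interface

Orientations are given as a rotation vector (axis times angle).
In Python, from workcell import sensors, eyes, ticket, r gives the robot as it stands. The module is installed in compiled form; this text tells all that it offers.
- The arm moves only by the shell command python3 -m creep 'ROWS'. ROWS is JSON, a list that holds one entry, the list of rows, each a list of 7 numbers: the opening, from 0 (shut) to 1 (fully open), then the shift along the tool's x, y, z in mm, then the turn, a rotation vector about the tool's x, y, z in degrees. In form: [[[grip, x, y, z, ax, ay, az], ...]]. A call has exactly 10 rows; each row is the pose to reach, as a shift and turn from the pose commanded when the call began, along the tool's axes at that moment; what a row does not reach only later rows make up. A row lasts 1/10 s, in which the tool goes at most 50 mm and 8.59 degrees, less where a joint would pass 70% of its speed; a pose out of reach is approached as far as the arm can. A call with a gripper value outside its range is refused whole. The fingers move at their own pace and stop on an object; the grip force is fixed at half the most. Time passes only in rows, so rows that repeat a pose let the fingers close, or fill a call up. It gives the time, the measured TCP pose, the force, the opening and the grip force at its end, in the units of the state.
- sensors.observe(): the state, without advancing time (a new reading comes with each control period).
- eyes.camera(name): name is "scene" or "top"; returns the picture (420x560x3 uint8, blue, green, red); there is no depth.
- eyes.camera_info(name): a dict with "K" (3x3 intrinsics, pixels), "k1" (the pictures are not rectified: a ray, as slopes to the right and down, at radius r is drawn at 1 + k1 r^2 times it, then the intrinsics apply), "origin" and "orientation" of the camera in the world. Camera axes: x right, y down, z forward; pixel columns grow to the right and rows downward; lengths in mm; the calibration is good to about 2 mm. A picture is of the moment at which its call begins. camera_info takes no time and is no camera call.
- ticket.hand_in(): hands the job in; it is judged then, once.
The state is a dict: "t": time; "qpos": joint angles; "dq": joint speeds; "joint_torque": joint torques, N m; "ee_pos": TCP position; "ee_rot": TCP orientation; "contact_force": force on the tool from outside, world axes, zero at the start; "moment": the same for the moment, N m; "gripper_width": finger opening in mm; "grasp_force": force on a finger pad.
Only numpy, scipy, OpenCV 4.12 (cv2) and the standard library are available. Lean on these libraries where they do the work, as an engineer would, in place of code of your own. Each camera call takes 0.05 s, during which the arm holds its last target. There are 200 camera calls.

## Working session

There is one attempt and no reset: what is moved stays moved. The work goes in short steps, Python scripts to look and compute and a shell command to move; the robot and the scene stay as the last step left them, time stands still between calls to the robot, and variables do not carry over. Pictures are saved under pics/ and viewed, at most 10 in all, crops included, and the job is handed in when it is done.

```bash
mkdir -p pics
cat > h.py <<'E'
import numpy as np, cv2
from workcell import sensors, eyes, ticket, r
from scipy.spatial.transform import Rotation as R
def info(n):
    c=eyes.camera_info(n); O=np.array(c["orientation"],float)
    M=O if O.shape==(3,3) else R.from_rotvec(O).as_matrix()
    return np.array(c["K"]),c["k1"],np.array(c["origin"]),M
def ray(n,u,v):
    K,k,o,M=info(n)
    d=cv2.undistortPoints(np.array([[[u,v]]],float),K,np.array([k,0,0,0,0.]))[0,0]
    return o,M@np.array([d[0],d[1],1])
def plane(n,u,v,z):
    o,d=ray(n,u,v); return o+d*(z-o[2])/d[2]
def proj(n,p):
    K,k,o,M=info(n); c=M.T@(np.array(p,float)-o)
    x=c[:2]/c[2]; x=x*(1+k*(x@x)); return (K@np.array([*x,1]))[:2]
E
python3 - <<'E'
from h import *
for n in("scene","top"):
    im=eyes.camera(n); cv2.imwrite(f"pics/{n}0.png",im); print(eyes.camera_info(n))
s=sensors.observe(); print(s["t"],s["ee_pos"],s["ee_rot"],s["contact_force"],s["gripper_width"],r.hold_point_z)
E
```

```text
{'K': array([[404.3965627 ,   0.        , 282.16387501],
       [  0.        , 404.3965627 , 211.71778055],
       [  0.        ,   0.        ,   1.        ]]), 'k1': -0.03355809687965667, 'origin': array([-282.47220968,  629.17604642,  631.57910108]), 'orientation': array([-1.15795506,  2.07412013, -1.21811963])}
{'K': array([[509.47417212,   0.        , 286.05570811],
       [  0.        , 509.47417212, 220.14863828],
       [  0.        ,   0.        ,   1.        ]]), 'k1': -0.15846746451374494, 'origin': array([ 228.28495602,   55.51412882, 1723.13455494]), 'orientation': array([-2.10242335,  2.11964939, -0.19733093])}
0.1 [ 231.47484448 -580.05736615  226.04189604] [-3.08379398e+00 -5.92603205e-01  6.73364384e-04] [-0.24204467 -0.42176071  1.632702  ] 91.78364653284365 18.8
```

View pics/top0.png

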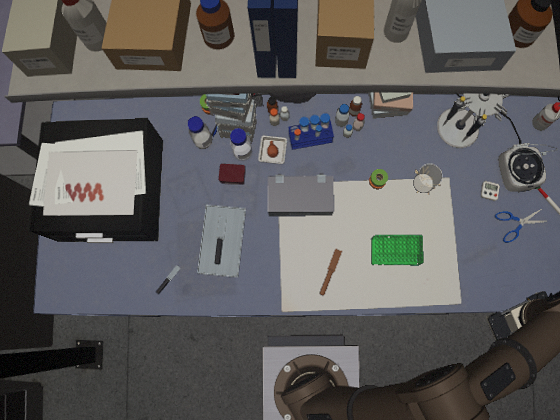

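View pics/scene0.png

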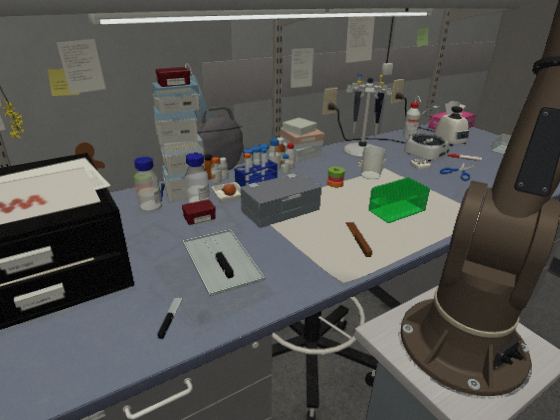

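Top view: the black-handled tool in the tray is at (218,250), a small black-handled one lies on the bench at (167,280), and a brown one lies at (331,271). The gauge is at (300,195), the tray at (221,241), the slide box at (231,173), the tape rolls at (378,179) and the rack at (397,250). Lifter candidates are the tray tool (chosen: black and larger), the bench tool (smaller) and the brown one (excluded). Next I'll check the choice in a close crop.

Run:
```python
from h import *
t=cv2.imread("pics/top0.png"); s=cv2.imread("pics/scene0.png")
a=cv2.resize(t[160:300,150:350],None,fx=4,fy=4,interpolation=cv2.INTER_CUBIC)
cv2.imwrite("pics/tc.png",a)
b=cv2.resize(s[160:345,145:345],None,fx=3.2,fy=3.2,interpolation=cv2.INTER_CUBIC)
cv2.imwrite("pics/sc.png",b)
g=cv2.cvtColor(t,cv2.COLOR_BGR2GRAY)
for nm,(x0,x1,y0,y1) in dict(tray=(205,240,210,275),small=(150,185,260,300)).items():
    m=(g[y0:y1,x0:x1]<60).astype(np.uint8)
    n,l,st,c=cv2.connectedComponentsWithStats(m); i=1+np.argmax(st[1:,4])
    pts=np.argwhere(l==i)[:,::-1].astype(np.float32)+[x0,y0]
    rc=cv2.minAreaRect(pts.astype(np.float32)); print(nm,rc)
    B=cv2.boxPoints(rc); print([plane("top",*p,20 if nm=='tray' else 15)[:2].round(1) for p in B])
```

```text
tray ((218.0870361328125, 251.01023864746094), (5.199435710906982, 24.53666114807129), 6.709836483001709)
[array([427.1, 319.9]), array([510.4, 311.7]), array([508.1, 293.9]), array([424.9, 302.4])]
small ((162.3048858642578, 285.743896484375), (4.216691493988037, 16.710594177246094), 38.65980911254883)
[array([332.7, 519.8]), array([377. , 485.1]), array([368. , 473.4]), array([323.8, 508.1])]
```

View pics/tc.png

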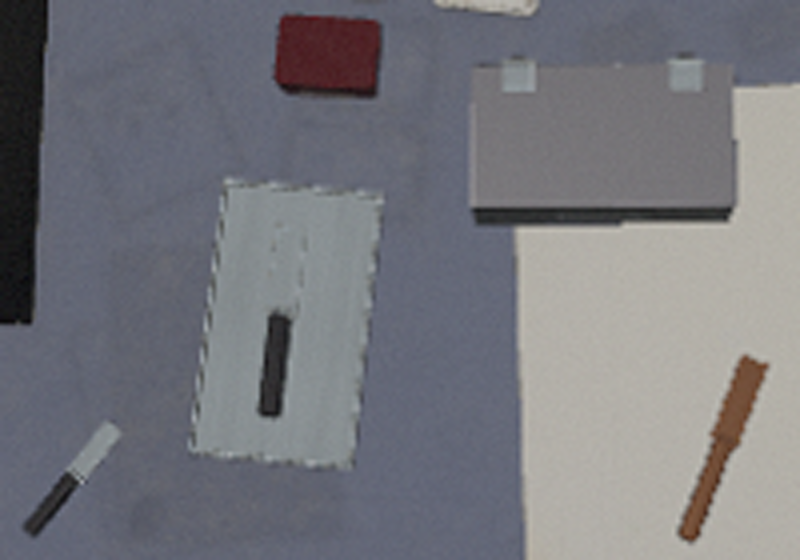

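View pics/sc.png

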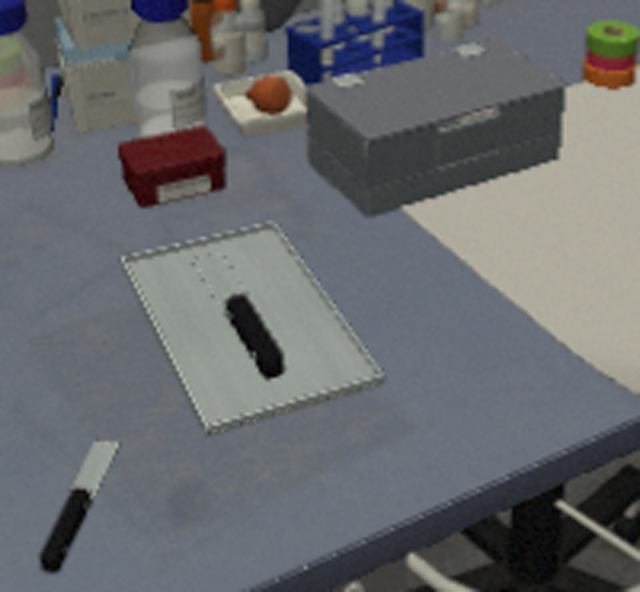

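The crop confirms the choice: the tool in the tray (top pixel ≈(218,251)) is black, bigger than the one on the bench and points to +x, with its blade up to ≈(221,216). The notch is the light slot at scene ≈(292,197). Next I'll measure the gauge and work out the approach.

```bash
cat >> h.py <<'E'
def totool(p,s=None):
    s=s or sensors.observe(); return R.from_rotvec(s["ee_rot"]).inv().apply(np.array(p)-s["ee_pos"]).round(1)
def turn(yaw,s=None): # tool-frame rotvec (deg) to reach z down, tool x at yaw (deg)
    s=s or sensors.observe()
    D=R.from_euler('z',yaw,degrees=True)*R.from_rotvec([np.pi,0,0])
    return (R.from_rotvec(s["ee_rot"]).inv()*D).as_rotvec(degrees=True).round(1)
E
python3 - <<'E'
from h import *
t=cv2.imread("pics/top0.png"); c=np.median(t[185:205,285:320].reshape(-1,3),0); print(c)
m=(np.abs(t.astype(int)-c).max(2)<16).astype(np.uint8); m[:170]=0;m[220:]=0;m[:,:262]=0;m[:,340:]=0
n,l,st,_=cv2.connectedComponentsWithStats(m); i=1+np.argmax(st[1:,4]); print(st[i])
mm=(l==i)
# edges: left/right/bottom fits, world points on plane z=85
rows=range(180,205); L=[plane("top",np.where(mm[v])[0].min()-.5,v,85) for v in rows]; Rr=[plane("top",np.where(mm[v])[0].max()+.5,v,85) for v in rows]
cols=range(275,328); B=[plane("top",u,np.where(mm[:,u])[0].max()+.5,85) for u in cols]
L,Rr,B=map(np.array,(L,Rr,B))
fb=np.polyfit(B[:,1],B[:,0],1); fl=np.polyfit(L[:,0],L[:,1],1); fr=np.polyfit(Rr[:,0],Rr[:,1],1)
print("front x=",fb,"yaw",np.degrees(np.arctan(-fb[0])),"L",fl,"R",fr, np.median(L[:,1]),np.median(Rr[:,1]))
# tray outline
for p in [(226/4+150,180/4+160),(383/4+150,190/4+160),(352/4+150,467/4+160),(190/4+150,455/4+160)]: print(plane("top",*p,9)[:2].round(1))
# notch from scene, face z=75
print("notch",plane("scene",145+470/3.2,160+121/3.2,75))
print(totool([470,0,250]),totool([502,303.5,200]),turn(-5.6), turn(0))
E
```

```text
[120. 116. 118.]
[ 266  173   74   39 2306]
front x= [9.60226532e-03 5.87108031e+02] yaw -0.5501523681510305 L [1.43090618e-03 1.38610464e+02] R [-3.87935863e-02 -5.61266331e+01] 139.5453169307753 -80.21711320395457
[630.5 352.2]
[620.1 215.2]
[380.9 239.6]
[391.6 377.7]
notch [587.44301238  30.52296893  75.        ]
[ 436.5 -450.4  -23.4] [ 578.7 -720.3   27. ] [-0.1  0.  27.4] [-0.1  0.  21.8]
```

```bash
python3 -m creep '[[[0.5,436,-450,-25,0,0,27.4],[0.5,436,-450,-25,0,0,27.4],[0.5,436,-450,-25,0,0,27.4],[0.5,436,-450,-25,0,0,27.4],[0.5,436,-450,-25,0,0,27.4],[0.5,436,-450,-25,0,0,27.4],[0.5,436,-450,-25,0,0,27.4],[0.5,436,-450,-25,0,0,27.4],[0.5,436,-450,-25,0,0,27.4],[0.5,436,-450,-25,0,0,27.4]]]'
python3 - <<'E'
from h import *
print(totool([502,303.5,120]),turn(-5.6),sensors.observe()["qpos"])
E
```

```text
t: 1.1
ee_pos: [421.0, -118.2, 246.7]
ee_rot: [3.138, -0.155, 0.0]
contact_force: [0.7, -0.3, -1.1]
gripper_width: 45.8
grasp_force: 0.0
[  39.  -427.6  126.6] [ 0.  -0.  -0.1] [ 0.32827267  0.12161828 -0.19565827  1.95971906  0.02720201  1.06254268
 -1.5486867 ]
```

```bash
python3 -m creep '[[[0.5,4,-45,0,0,0,0],[0.5,8,-90,0,0,0,0],[0.5,13,-140,10,0,0,0],[0.5,18,-190,30,0,0,0],[0.5,22,-235,50,0,0,0],[0.5,27,-285,75,0,0,0],[0.5,31,-330,95,0,0,0],[0.5,36,-380,115,0,0,0],[0.5,39,-428,127,0,0,0],[0.5,39,-428,127,0,0,0]]]'
python3 - <<'E'
from h import *
s=sensors.observe()
print(totool([502,303.5,5]),turn(-5.6),s["qpos"])
im=eyes.camera("top"); cv2.imwrite("pics/t2.png",cv2.resize(im[160:300,150:350],None,fx=3,fy=3))
E
```

```text
t: 2.1
ee_pos: [500.1, 307.6, 117.7]
ee_rot: [-3.136, 0.146, 0.004]
contact_force: [-0.8, -0.3, -0.9]
gripper_width: 45.6
grasp_force: 0.0
[  2.6   4.2 112.6] [-0.1  0.2  0.3] [-0.37544908  0.51691693 -0.37572022  1.76835554  0.22929535  0.90025793
 -2.51367388]
```

```bash
python3 -m creep '[[[0.5,0,0,0,0,0,0],[0.5,0,0,25,0,0,0],[0.5,0,0,55,0,0,0],[0.5,0,0,80,0,0,0],[0.5,0,0,95,0,0,0],[0.5,0,0,105,0,0,0],[0.5,0,0,111,0,0,0],[0.5,0,0,113,0,0,0],[0.5,0,0,113,0,0,0],[0.5,0,0,113,0,0,0]]]'
python3 - <<'E'
from h import *
print(totool([502,303.5,5.5]),turn(-5.6))
E
```

```text
t: 3.15
ee_pos: [502.2, 302.3, 7.3]
ee_rot: [-3.137, 0.155, -0.002]
contact_force: [0.0, 0.1, -0.2]
gripper_width: 46.0
grasp_force: 0.0
[-0.3 -1.2  1.8] [-0.  -0.1 -0. ]
```

Close on the handle and lift.

```bash
python3 -m creep '[[[0,0,-1,1,0,0,0],[0,0,-1,1,0,0,0],[0,0,-1,1,0,0,0],[0,0,-1,1,0,0,0],[0,0,-1,1,0,0,0],[0,0,-1,1,0,0,0],[0,0,-1,-20,0,0,0],[0,0,-1,-50,0,0,0],[0,0,-1,-90,0,0,0],[0,0,-1,-95,0,0,0]]]'
python3 - <<'E'
from h import *
im=eyes.camera("scene"); cv2.imwrite("pics/s3.png",cv2.resize(im[110:310,145:405],None,fx=3,fy=3))
print(totool([589.4-30-85,30,101.5]),turn(-0.5),sensors.observe()["moment"])
E
```

```text
t: 4.15
ee_pos: [503.9, 304.6, 105.9]
ee_rot: [-3.134, 0.155, -0.008]
contact_force: [0.2, 0.3, -0.9]
gripper_width: 17.7
grasp_force: 38.6
[ -1.9 275.5   2.3] [-0.2 -0.2 -5.2] [ 0.05159688 -0.00373502 -0.00195369]
```

View pics/s3.png

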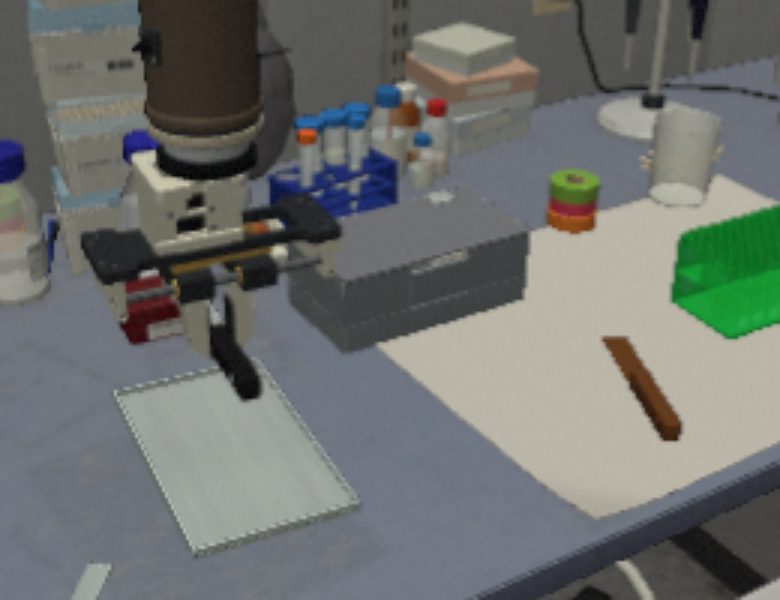

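The lifter is firmly held: the handle's rear end is at crop (250,385), it looks level, and the tray is empty. Next I'll stand off in front of the notch.

```bash
python3 -m creep '[[[0,-10,35,0,0,0,-1],[0,-15,80,0,0,0,-2],[0,-15,125,0,0,0,-3],[0,-12,170,0,0,0,-4],[0,-8,215,0,0,0,-5],[0,-4,250,5,0,0,-5.2],[0,-2,275,20,0,0,-5.2],[0,-2,275,35,0,0,-5.2],[0,-2,275,37,0,0,-5.2],[0,-2,275,37,0,0,-5.2]]]'
python3 - <<'E'
from h import *
s=sensors.observe();print(totool([474.4,30,67],s),turn(-0.5,s),s["moment"],s["qpos"])
im=eyes.camera("top"); cv2.imwrite("pics/t4.png",cv2.resize(im[170:270,260:360],None,fx=6,fy=6,interpolation=cv2.INTER_CUBIC))
p=s["ee_pos"]; Rt=R.from_rotvec(s["ee_rot"])
for d in (-80,10,85):
    w=p+Rt.apply([d,0,-8]); print(d,w.round(1),proj("top",w).round(1),((proj("top",w)-[260,170])*6).round())
E
```

```text
t: 5.2
ee_pos: [472.0, 29.8, 63.8]
ee_rot: [-3.141, 0.011, 0.003]
contact_force: [-0.7, -0.1, -1.2]
gripper_width: 17.9
grasp_force: 38.6
[ 2.3 -0.2 -3.2] [-0.   0.1  0.1] [ 0.04328137 -0.00349135 -0.00781654] [ 0.1089979   0.44091369 -0.36675895  2.08899485  0.25285708  0.65519175
 -2.00558367]
-80 [392.1  30.4  72. ] [300.3 271.2] [242. 607.]
10 [482.1  29.8  71.8] [300.1 243.8] [241. 443.]
85 [557.1  29.2  71.7] [300.  221.3] [240. 308.]
```

View pics/t4.png

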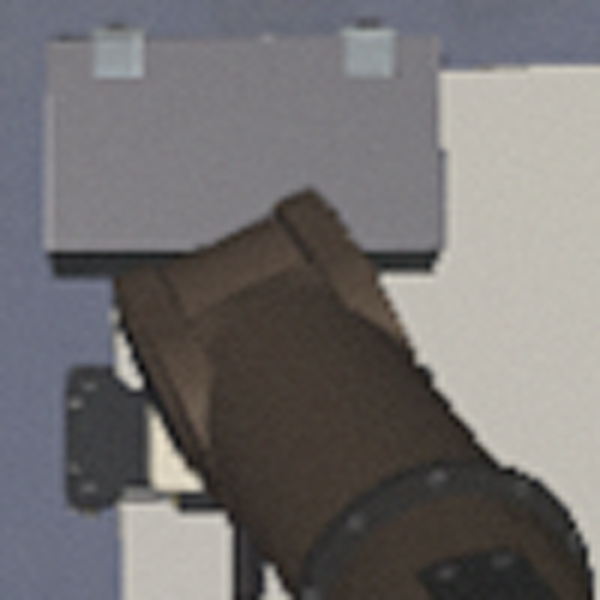

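The arm hides the blade from above; the cover spans crop (48..440, 40..250). I'll check the blade height in the scene view.

Run:
```python
from h import *
s=sensors.observe()
im=eyes.camera("scene"); cv2.imwrite("pics/s5.png",cv2.resize(im[155:255,215:345],None,fx=6,fy=6,interpolation=cv2.INTER_CUBIC))
p=s["ee_pos"]; Rt=R.from_rotvec(s["ee_rot"])
print(p)
for w in [p+Rt.apply([d,0,-8]) for d in (-80,10,85)]+[np.array([589.4,y,z]) for y in(65,-5) for z in (70,80)]:
    print(w.round(1),((proj("scene",w)-[215,155])*6).round())
```

```text
[472.5688437   30.22908981  64.40142585]
[392.6  30.7  72.5] [709. 444.]
[482.6  30.2  72.4] [587. 354.]
[557.6  29.7  72.3] [497. 286.]
[589.4  65.   70. ] [400. 281.]
[589.4  65.   80. ] [400. 263.]
[589.4  -5.   70. ] [518. 247.]
[589.4  -5.   80. ] [519. 230.]
```

View pics/s5.png

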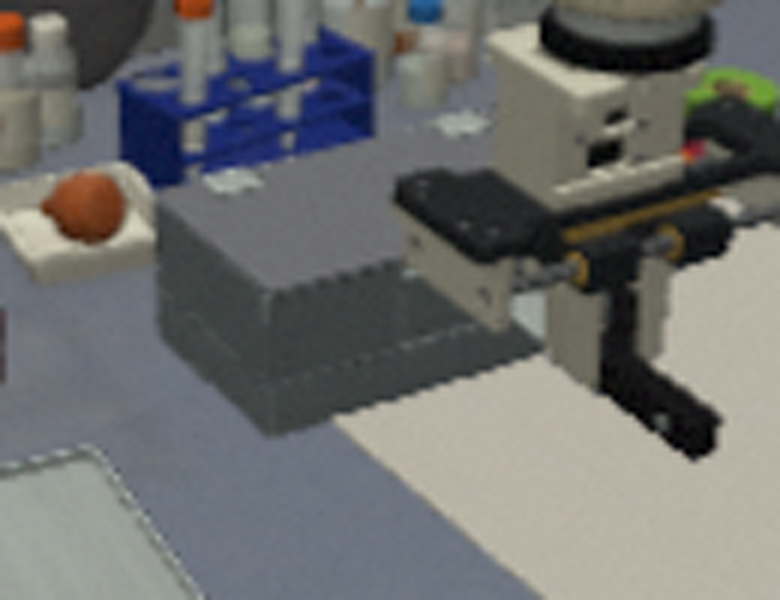

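Run:
```python
from h import *
s=sensors.observe(); p=s["ee_pos"]; Rt=R.from_rotvec(s["ee_rot"])
im=eyes.camera("scene"); g=cv2.cvtColor(im,cv2.COLOR_BGR2GRAY)
m=(g<75).astype(np.uint8); m[:, :312]=0; m[:212]=0;m[:,340:]=0;m[240:]=0
ys,xs=np.where(m); print("right",xs.max()+.5,ys[xs==xs.max()],"bottom",ys.max()+.5,xs[ys==ys.max()])
for u in range(318,334,2):
    v=ys[xs==u]; print(u,v.min()-.5,v.max()+.5,end=" | ")
print(p)
for d in (-80,-20):
  for y in (-9,9):
    for z in (-19,3): print(d,y,z,proj("scene",p+Rt.apply([d,y,z])).round(1))
```

```text
right 333.5 [223 224 225 226 227 228 229] bottom 230.5 [329 330 331 332]
318 211.5 222.5 | 320 211.5 223.5 | 322 214.5 225.5 | 324 216.5 226.5 | 326 217.5 228.5 | 328 219.5 229.5 | 330 220.5 230.5 | 332 222.5 230.5 | [472.94523633  30.35250625  64.76824596]
-80 -9 -19 [330.6 226.2]
-80 -9 3 [329.9 233.3]
-80 9 -19 [336.1 224.3]
-80 9 3 [335.4 231.5]
-20 -9 -19 [316.8 216. ]
-20 -9 3 [316.3 222.9]
-20 9 -19 [322.2 214.3]
-20 9 3 [321.6 221.2]
```

Run:
```python
from h import *
for q in ([587.4,139.7,85],[589.4,139.7,0],[589.4,-80,0]): print(proj("scene",q).round(1))
im=cv2.imread("pics/s3.png")  # lifted pose: handle end check
g=cv2.cvtColor(im,cv2.COLOR_BGR2GRAY); m=g<75
m[:340]=0;m[420:]=0;m[:,:200]=0;m[:,290:]=0
ys,xs=np.where(m); print("right",xs.max()/3+145,"bottom",ys.max()/3+110)
p=np.array([503.9,304.6,105.9]);Rt=R.from_rotvec([-3.134,.155,-.008])
for y in(-9,9):
  for z in(-19,3): print(proj("scene",p+Rt.apply([-80,y,z])).round(1))
t=cv2.imread("pics/top0.png")
print(t[210:262:1,221-1].astype(int).mean(1).round()[:12], plane("top",222.5,215.5,14))
```

```text
[259.6 203.8]
[259.5 229.1]
[319.8 210.3]
right 231.66666666666669 bottom 243.0
[225.  237.7]
[225.4 245.7]
[232.5 235.9]
[232.8 243.9]
[141. 143. 143. 140. 141. 135. 133. 144. 139. 140. 135. 141.] [591.52469685 294.8359583   14.        ]
```

```bash
python3 -m creep '[[[0,5,0,-2,0,0,0],[0,10,0,-2,0,0,0],[0,15,0,-2,0,0,0],[0,18,0,-2,0,0,0],[0,18,0,-2,0,0,0],[0,18,0,-2,0,0,0],[0,18,0,-2,0,0,0],[0,18,0,-2,0,0,0],[0,18,0,-2,0,0,0],[0,18,0,-2,0,0,0]]]'
```

```text
t: 6.35
ee_pos: [490.8, 29.3, 66.6]
ee_rot: [3.141, -0.012, -0.0]
contact_force: [0.4, 0.8, -1.3]
gripper_width: 17.8
grasp_force: 38.6
```

```bash
python3 -m creep '[[[0,3,0,-1,0,0,0],[0,6,0,-1,0,0,0],[0,9,0,-1,0,0,0],[0,12,0,-1,0,0,0],[0,15,0,-1,0,0,0],[0,18,0,-1,0,0,0],[0,21,0,-1,0,0,0],[0,24,0,-1,0,0,0],[0,25,0,-1,0,0,0],[0,25,0,-1,0,0,0]]]'
python3 - <<'E'
from h import *
s=sensors.observe();print(s["contact_force"],s["moment"],s["ee_pos"])
im=eyes.camera("scene"); cv2.imwrite("pics/s6.png",cv2.resize(im[155:255,215:345],None,fx=6,fy=6,interpolation=cv2.INTER_CUBIC))
E
```

```text
t: 7.35
ee_pos: [516.0, 29.1, 67.6]
ee_rot: [3.142, -0.012, 0.0]
contact_force: [-0.2, -0.1, -1.2]
gripper_width: 18.0
grasp_force: 38.6
[-0.22537039 -0.08490628 -1.16182576] [ 0.07149515 -0.02794465 -0.04720283] [515.97778116  29.10550193  67.55636465]
```

No resistance, so the blade is in the notch. Now I'll lever the cover up along an arc.

```bash
python3 -m creep '[[[0,0,0,-8,0,0,0],[0,1,0,-14,0,0,0],[0,1,0,-19,0,0,0],[0,2,0,-25,0,0,0],[0,4,0,-30,0,0,0],[0,5,0,-35,0,0,0],[0,7,0,-41,0,0,0],[0,9,0,-46,0,0,0],[0,11,0,-51,0,0,0],[0,14,0,-55,0,0,0]]]'
python3 - <<'E'
from h import *
s=sensors.observe();print(s["contact_force"],s["moment"],s["ee_pos"])
im=eyes.camera("scene"); cv2.imwrite("pics/s7.png",cv2.resize(im[125:255,195:345],None,fx=5,fy=4.6,interpolation=cv2.INTER_CUBIC))
E
```

```text
t: 8.4
ee_pos: [529.8, 29.0, 123.0]
ee_rot: [3.141, -0.012, -0.0]
contact_force: [-1.6, 1.0, -1.7]
gripper_width: 17.5
grasp_force: 38.7
[-1.63819391  0.98981616 -1.72795448] [ 0.00684597  0.54167011 -0.04565228] [529.82064486  29.01351403 123.01954165]
```

View pics/s7.png

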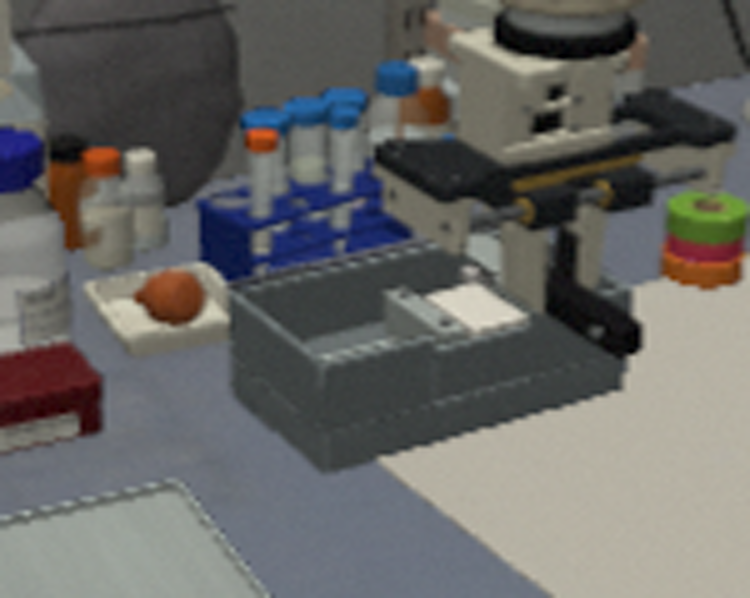

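The cover, at about 30°, is edge-on to this camera, so it reads as the thin line at crop (230,290)-(430,245). The housing is open, with the jaw at (425,312) and the white coupon at (475,305). I'll continue the arc.

```bash
python3 -m creep '[[[0,4,0,-6,0,0,0],[0,8,0,-12,0,0,0],[0,13,0,-18,0,0,0],[0,18,0,-23,0,0,0],[0,23,0,-28,0,0,0],[0,29,0,-32,0,0,0],[0,35,0,-36,0,0,0],[0,42,0,-40,0,0,0],[0,48,0,-43,0,0,0],[0,55,0,-46,0,0,0]]]'
python3 - <<'E'
from h import *
s=sensors.observe();print(s["contact_force"],s["moment"],s["ee_pos"])
im=eyes.camera("scene"); cv2.imwrite("pics/s8.png",cv2.resize(im[85:255,195:345],None,fx=4,fy=3.5,interpolation=cv2.INTER_CUBIC))
E
```

```text
t: 9.45
ee_pos: [585.4, 28.6, 168.9]
ee_rot: [3.142, -0.012, 0.0]
contact_force: [-2.8, 0.4, -0.5]
gripper_width: 17.7
grasp_force: 38.6
[-2.76570452  0.38061138 -0.45990983] [0.11280203 0.37872458 0.06229082] [585.43490462  28.59260001 168.8611602 ]
```

View pics/s8.png

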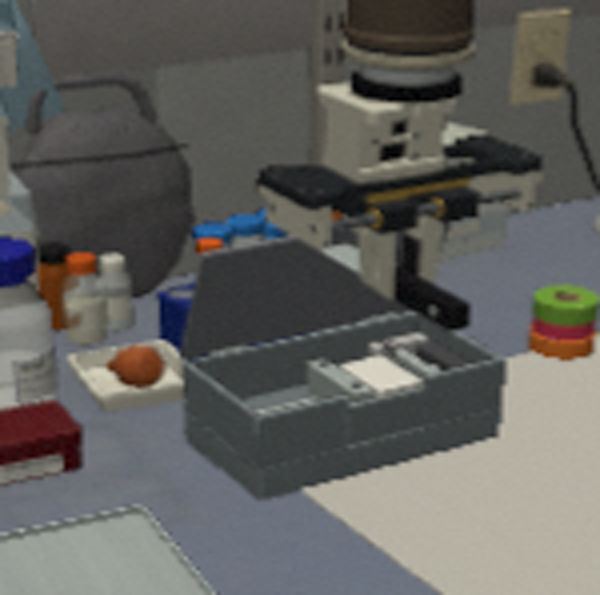

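The cover is at about 70° (dark underside at crop (290,300)). Now I'll push it past upright.

```bash
python3 -m creep '[[[0,6,0,-2,0,0,0],[0,12,0,-4,0,0,0],[0,18,0,-5,0,0,0],[0,24,0,-6,0,0,0],[0,30,0,-6,0,0,0],[0,36,0,-6,0,0,0],[0,42,0,-6,0,0,0],[0,48,0,-6,0,0,0],[0,54,0,-5,0,0,0],[0,58,0,-4,0,0,0]]]'
python3 - <<'E'
from h import *
s=sensors.observe();print(s["contact_force"],s["moment"],s["ee_pos"])
im=eyes.camera("scene"); cv2.imwrite("pics/s9.png",cv2.resize(im[85:255,195:345],None,fx=4,fy=3.5,interpolation=cv2.INTER_CUBIC))
for a in (70,80,90,95,100,105):
    a=np.radians(a); print(a.round(2),*[(proj("scene",[709.4-122*np.cos(a),y,80+122*np.sin(a)])-[195,85])*[4,3.5] for y in(139.7,)])
E
```

```text
t: 10.5
ee_pos: [643.5, 28.2, 172.4]
ee_rot: [-3.142, 0.012, -0.0]
contact_force: [-0.9, 1.8, -0.0]
gripper_width: 17.4
grasp_force: 38.6
[-0.90182734  1.8308026  -0.02804614] [0.04435463 0.15132675 0.06826073] [643.46768119  28.15748477 172.43058342]
1.22 [201.22399222 255.05194298]
1.4 [187.5579846  240.38478475]
1.57 [173.93843412 229.95419721]
1.66 [167.29599242 226.40016454]
1.75 [160.83882255 223.96805649]
1.83 [154.61740792 222.65457989]
```

View pics/s9.png

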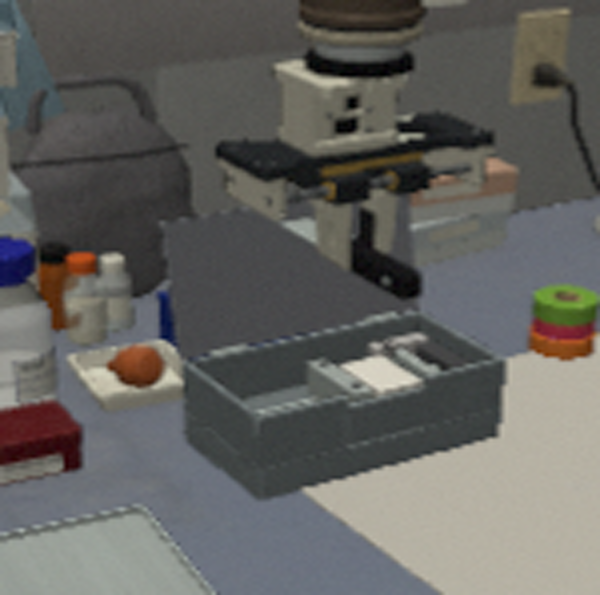

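The cover's free corner is at crop (163,225), about 98°, so it is beyond upright. I'm backing off and returning to the tray.

```bash
python3 -m creep '[[[0,-30,0,0,0,0,0],[0,-75,0,0,0,0,0],[0,-120,0,0,0,0,0],[0,-140,-30,0,0,0,1],[0,-140,-75,5,0,0,2],[0,-140,-120,10,0,0,3],[0,-140,-165,20,0,0,4],[0,-140,-210,30,0,0,5],[0,-140,-250,40,0,0,5],[0,-140,-274,50,0,0,5]]]'
python3 - <<'E'
from h import *
s=sensors.observe();print(totool([502.5,303.3,7.5],s),turn(-5.6,s),s["qpos"][-1])
E
```

```text
t: 11.55
ee_pos: [504.4, 307.5, 122.5]
ee_rot: [-3.136, 0.144, -0.001]
contact_force: [0.3, -0.1, -0.5]
gripper_width: 17.5
grasp_force: 38.6
[ -1.6   4.6 115. ] [-0.1 -0.   0.3] -2.528462551426856
```

```bash
python3 -m creep '[[[0,0,0,0,0,0,0.3],[0,0,0,25,0,0,0.3],[0,0,0,55,0,0,0.3],[0,0,0,80,0,0,0.3],[0,0,0,92,0,0,0.3],[0,0,0,100,0,0,0.3],[0,0,0,104,0,0,0.3],[0,0,0,104,0,0,0.3],[0,0,0,104,0,0,0.3],[0,0,0,104,0,0,0.3]]]'
python3 - <<'E'
from h import *
s=sensors.observe();print(totool([502.5,303.3,7],s),turn(-5.6,s))
im=eyes.camera("scene"); cv2.imwrite("pics/s10.png",cv2.resize(im[170:310,155:345],None,fx=4,fy=4,interpolation=cv2.INTER_CUBIC))
E
```

```text
t: 12.55
ee_pos: [505.5, 303.6, 19.5]
ee_rot: [-3.137, 0.157, -0.002]
contact_force: [0.3, 0.1, -0.2]
gripper_width: 17.7
grasp_force: 38.6
[-3.   0.6 12.5] [-0.1 -0.1 -0.1]
```

View pics/s10.png

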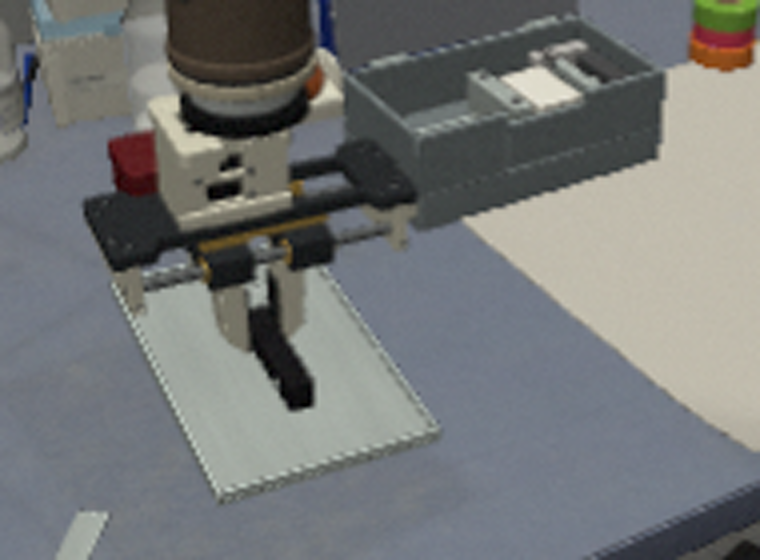

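The lifter hangs over the tray with clear margins all round (handle's rear end at crop (300,400)). That was picture 11, one more than the 10 allowed, so I'll look at no more and measure by masks only. Next I'll lower the lifter.

```bash
python3 -m creep '[[[0,-2,0,4,0,0,0],[0,-3,0,8,0,0,0],[0,-3,0,10,0,0,0],[0,-3,0,11,0,0,0],[0,-3,0,12,0,0,0],[0,-3,0,12,0,0,0],[0,-3,0,12,0,0,0],[0,-3,0,12,0,0,0],[0,-3,0,12,0,0,0],[0,-3,0,12,0,0,0]]]'
```

```text
t: 13.6
ee_pos: [502.0, 303.5, 6.6]
ee_rot: [-3.138, 0.157, -0.0]
contact_force: [0.2, 0.4, -0.4]
gripper_width: 18.0
grasp_force: 38.6
```

```bash
python3 -m creep '[[[0,0,0,0.5,0,0,0],[0.2,0,0,0.5,0,0,0],[0.35,0,0,0.5,0,0,0],[0.5,0,0,0.5,0,0,0],[0.5,0,0,0.5,0,0,0],[0.5,0,0,0,0,0,0],[0.5,0,0,-10,0,0,0],[0.5,0,0,-40,0,0,0],[0.5,0,0,-85,0,0,0],[0.5,0,0,-130,0,0,0]]]'
python3 - <<'E'
from h import *
im=eyes.camera("scene"); g=cv2.cvtColor(im,cv2.COLOR_BGR2GRAY)
s=sensors.observe();print(s["ee_pos"],s["gripper_width"],s["qpos"][-1])
print(totool([649,100,170],s),turn(-0.5,s))
# interior of gauge in scene: jaw & coupon
hsv=cv2.cvtColor(im,cv2.COLOR_BGR2HSV)
w=((g>170)&(hsv[...,1]<50)).astype(np.uint8); w[:175]=0;w[215:]=0;w[:,:265]=0;w[:,320:]=0
n,l,st,c=cv2.connectedComponentsWithStats(w)
for i in range(1,n):
    if st[i,4]>15: print(st[i],c[i],plane("scene",*c[i],58))
E
```

```text
t: 14.6
ee_pos: [501.5, 303.3, 138.4]
ee_rot: [3.137, -0.157, -0.001]
contact_force: [0.6, 1.6, -0.2]
gripper_width: 45.6
grasp_force: 0.0
[504.53109822 306.16604597 146.36754235] 45.95022561332479 -2.5235729549999437
[164.5 190.6 -23.7] [-0.4 -0.4 -5.2]
[281 187  19  10 108] [289.76851852 191.25925926] [653.99338545  -6.34671394  58.        ]
[307 210  13   5  35] [314.71428571 212.85714286] [504.77070691   6.53528042  58.        ]
```

```bash
python3 -m creep '[[[0,20,25,-24,0,0,0],[0,45,55,-24,0,0,-1],[0,70,85,-24,0,0,-2],[0,95,115,-24,0,0,-3],[0,120,145,-24,0,0,-4],[0,140,175,-24,0,0,-5],[0,159,195,-24,0,0,-5.2],[0,159,195,-24,0,0,-5.2],[0,159,195,-24,0,0,-5.2],[0,159,195,-24,0,0,-5.2]]]'
python3 - <<'E'
from h import *
s=sensors.observe();print(totool([643,96,42],s),turn(-0.5,s),s["gripper_width"])
# is the cover's stand and lifter lying? handle check from top
im=eyes.camera("top"); g=cv2.cvtColor(im,cv2.COLOR_BGR2GRAY)
x0,x1,y0,y1=205,240,210,275
m=(g[y0:y1,x0:x1]<60).astype(np.uint8); n,l,st,c=cv2.connectedComponentsWithStats(m); i=1+np.argmax(st[1:,4])
print(cv2.minAreaRect((np.argwhere(l==i)[:,::-1]+[x0,y0]).astype(np.float32)))
print(plane("top",218,251,20))
E
```

```text
t: 15.65
ee_pos: [640.0, 95.1, 160.9]
ee_rot: [-3.141, 0.012, 0.0]
contact_force: [-0.5, -0.6, 0.3]
gripper_width: 0.2
grasp_force: 0.0
[  3.   -0.9 118.9] [-0.  0.  0.] 0.22421276358905445
((218.71340942382812, 250.57925415039062), (5.079851150512695, 25.067960739135742), 6.34019136428833)
[467.50281857 307.26275211  20.        ]
```

The lifter is back in the tray within 2 mm of its start. I'm descending into the empty space behind the jaw.

```bash
python3 -m creep '[[[0,2,0,15,0,0,0],[0,2,0,35,0,0,0],[0,2,0,55,0,0,0],[0,2,0,70,0,0,0],[0,2,0,82,0,0,0],[0,2,0,92,0,0,0],[0,2,0,102,0,0,0],[0,2,0,110,0,0,0],[0,2,0,115,0,0,0],[0,2,0,117,0,0,0]]]'
```

```text
t: 16.7
ee_pos: [642.6, 93.5, 43.1]
ee_rot: [3.141, -0.015, -0.001]
contact_force: [-0.3, -0.3, 0.1]
gripper_width: 0.3
grasp_force: 0.0
```

```bash
python3 -m creep '[[[0,0,3,0,0,0,0],[0,0,6,0,0,0,0],[0,0,9,0,0,0,0],[0,0,12,0,0,0,0],[0,0,13,0,0,0,0],[0,0,14,0,0,0,0],[0,0,14,0,0,0,0],[0,0,14,0,0,0,0],[0,0,14,0,0,0,0],[0,0,14,0,0,0,0]]]'
python3 -m creep '[[[0,0,1,0,0,0,0],[0,0,2,0,0,0,0],[0,0,3,0,0,0,0],[0,0,4,0,0,0,0],[0,0,4,0,0,0,0],[0,0,4,0,0,0,0],[0,0,4,0,0,0,0],[0,0,4,0,0,0,0],[0,0,4,0,0,0,0],[0,0,4,0,0,0,0]]]'
```

```text
t: 17.7
ee_pos: [642.5, 79.8, 43.6]
ee_rot: [-3.142, 0.015, -0.0]
contact_force: [0.1, -0.7, 0.5]
gripper_width: 0.3
grasp_force: 0.0
t: 18.7
ee_pos: [642.5, 75.6, 43.6]
ee_rot: [3.142, -0.015, -0.0]
contact_force: [0.1, 0.3, 0.2]
gripper_width: 0.3
grasp_force: 0.0
```

```bash
python3 -m creep '[[[0,0,0.5,0,0,0,0],[0,0,1,0,0,0,0],[0,0,1.5,0,0,0,0],[0,0,2,0,0,0,0],[0,0,2,0,0,0,0],[0,0,2,0,0,0,0],[0,0,2,0,0,0,0],[0,0,2,0,0,0,0],[0,0,2,0,0,0,0],[0,0,2,0,0,0,0]]]'
python3 -m creep '[[[0,0,0.5,0,0,0,0],[0,0,1,0,0,0,0],[0,0,1.5,0,0,0,0],[0,0,2,0,0,0,0],[0,0,2,0,0,0,0],[0,0,2,0,0,0,0],[0,0,2,0,0,0,0],[0,0,2,0,0,0,0],[0,0,2,0,0,0,0],[0,0,2,0,0,0,0]]]'
```

```text
t: 19.7
ee_pos: [642.5, 73.6, 43.6]
ee_rot: [-3.142, 0.015, 0.0]
contact_force: [0.3, -0.7, -0.4]
gripper_width: 0.2
grasp_force: 0.0
t: 20.7
ee_pos: [642.4, 71.6, 43.6]
ee_rot: [3.142, -0.015, -0.0]
contact_force: [-0.3, 0.5, 0.7]
gripper_width: 0.3
grasp_force: 0.0
```

```bash
for i in 1 2 3; do python3 -m creep '[[[0,0,0.5,0,0,0,0],[0,0,1,0,0,0,0],[0,0,1.5,0,0,0,0],[0,0,2,0,0,0,0],[0,0,2,0,0,0,0],[0,0,2,0,0,0,0],[0,0,2,0,0,0,0],[0,0,2,0,0,0,0],[0,0,2,0,0,0,0],[0,0,2,0,0,0,0]]]' | grep -E "pos|contact"; done
```

```text
ee_pos: [642.4, 69.6, 43.6]
contact_force: [-0.0, -0.2, 0.0]
ee_pos: [642.4, 67.6, 43.6]
contact_force: [0.2, -1.1, -0.2]
ee_pos: [642.4, 65.6, 43.6]
contact_force: [0.3, -0.3, 0.9]
```

```bash
for i in 1 2; do python3 -m creep '[[[0,0,0.2,0,0,0,0],[0,0,0.4,0,0,0,0],[0,0,0.6,0,0,0,0],[0,0,0.8,0,0,0,0],[0,0,1,0,0,0,0],[0,0,1.2,0,0,0,0],[0,0,1.4,0,0,0,0],[0,0,1.6,0,0,0,0],[0,0,1.8,0,0,0,0],[0,0,2,0,0,0,0]]]' | grep -E "pos|contact"; done
python3 - <<'E'
from h import *
im=eyes.camera("scene"); s0=cv2.imread("pics/s10.png"); o=cv2.resize(s0,(190,140),interpolation=cv2.INTER_AREA)
c=im[170:310,155:345]; d=np.abs(c.astype(int)-o).max(2)
# print gray strip of interior: before/after along jaw->coupon at several rows
g0=cv2.cvtColor(o,cv2.COLOR_BGR2GRAY);g1=cv2.cvtColor(c,cv2.COLOR_BGR2GRAY)
for v in (18,20,22,24,26): print(v,g0[v,105:160:2]);print("   ",g1[v,105:160:2])
for y in (29.7+26,29.7+10): print([ (proj("scene",[x,y,66])-[155,170]).round(1) for x in(614,684)])
E
```

```text
ee_pos: [642.4, 63.5, 43.6]
contact_force: [0.4, -0.3, 1.1]
ee_pos: [642.4, 61.5, 43.6]
contact_force: [0.0, -0.3, -0.0]
18 [ 65  64  67  66  65  66 114 138  98  65  78 141 191 208 220 220 184 102
 110 170 134  51  49  64  74  73  72  88]
    [ 60  59  65  86 107 103  97  99 109 104 102 137 194 205 213 213 181  95
 104 168 130  40  42  64  71  70  65  85]
20 [ 64  68  64  65  66  64  97 143 157 163 159 217 220 220 218 218 219 206
 123 101 149 166 125  58 104 108  90  79]
    [ 63  63  62  80 104 110 104  91  84 105 115 217 214 214 212 214 212 203
 115  99 145 160 125  51 104 109  86  76]
22 [ 67  65  64  64  68  65  94 100 128 164 164 168 198 221 218 219 218 218
 217 179 101 123 101  84  71  67  67  70]
    [ 64  63  61  80 103 110 107  92  94 106 129 160 193 213 214 211 213 213
 208 178  93 124  91  80  64  66  63  63]
24 [ 68  67  67  63  66  67  92 100 100 112 165 154 119 170 219 219 220 218
 216 177 116  69  65  67  66  68  69  68]
    [ 64  63  64  76 105 110 107  92  92 106 137 150 115 162 215 215 213 213
 214 171 111  70  64  64  64  65  66  67]
26 [ 66  68  82 101 110 114 100  95  97  99 103 142 150 165 142 199 153 136
 124 117  91  65  68  65  68  67  67  68]
    [ 61  64  76 100 103 116 108  92  90 106 103 139 149 167 132 198 144 129
 119 117  87  66  66  65  62  64  66  65]
[array([124.8,  28.9]), array([112.8,  19.7])]
[array([129.3,  27.6]), array([117.3,  18.5])]
```

```bash
for i in 1 2; do python3 -m creep '[[[0,0,0.2,0,0,0,0],[0,0,0.4,0,0,0,0],[0,0,0.6,0,0,0,0],[0,0,0.8,0,0,0,0],[0,0,1,0,0,0,0],[0,0,1.2,0,0,0,0],[0,0,1.4,0,0,0,0],[0,0,1.6,0,0,0,0],[0,0,1.8,0,0,0,0],[0,0,2,0,0,0,0]]]' | grep -E "t:|pos|contact"; done
```

```text
t: 26.75
ee_pos: [642.3, 59.9, 43.6]
ee_rot: [-3.141, 0.015, -0.0]
contact_force: [0.2, 1.1, -1.1]
t: 27.75
ee_pos: [642.3, 58.4, 43.7]
ee_rot: [-3.141, 0.014, -0.0]
contact_force: [-0.6, 5.1, 0.3]
```

Contact with the jaw came at TCP y ≈ 60, with about 5 N. I need 38 mm of travel, so the target is TCP y ≈ 22.

```bash
for i in 1 2 3; do python3 -m creep '[[[0,0,1,0,0,0,0],[0,0,2,0,0,0,0],[0,0,3,0,0,0,0],[0,0,4,0,0,0,0],[0,0,5,0,0,0,0],[0,0,6,0,0,0,0],[0,0,7,0,0,0,0],[0,0,8,0,0,0,0],[0,0,9,0,0,0,0],[0,0,10,0,0,0,0]]]' | grep -E "t:|pos|contact"; done
python3 - <<'E'
from h import *
im=eyes.camera("scene"); cv2.imwrite("pics/s12.png",im); g=cv2.cvtColor(im,cv2.COLOR_BGR2GRAY)
s=sensors.observe();print(s["ee_pos"],s["contact_force"])
w=((g>190)).astype(np.uint8); w[:178]=0;w[208:]=0;w[:,:265]=0;w[:,:]=w;w[:,325:]=0
n,l,st,c=cv2.connectedComponentsWithStats(w)
for i in range(1,n):
    if st[i,4]>15: print(st[i],c[i],plane("scene",*c[i],58))
E
```

```text
t: 28.75
ee_pos: [642.3, 48.5, 43.6]
ee_rot: [-3.141, 0.014, -0.0]
contact_force: [1.3, 5.8, -1.5]
t: 29.75
ee_pos: [642.2, 38.9, 43.6]
ee_rot: [-3.14, 0.013, -0.001]
contact_force: [1.1, 5.9, -1.4]
t: 30.75
ee_pos: [642.2, 30.3, 43.7]
ee_rot: [-3.139, 0.012, -0.001]
contact_force: [0.8, 8.7, -1.8]
[642.21126642  30.0534056   43.67144921] [ 0.58923516  9.1929622  -1.31432502]
[290 186  12   9  60] [295.26666667 189.65      ] [654.68482763 -27.5871546   58.        ]
```

Run:
```python
from h import *
a=cv2.imread("pics/s10.png"); o=np.zeros((420,560,3),np.uint8); o[170:310,155:345]=cv2.resize(a,(190,140),interpolation=cv2.INTER_AREA)
n=cv2.imread("pics/s12.png")
for nm,z in(("coupon",58),("top66",66)):
  for x in (630,640,650,660,670,680):
    for t,im in(("old",o),("new",n)):
        g=cv2.cvtColor(im,cv2.COLOR_BGR2GRAY).astype(np.float32)
        ys=np.arange(30,-62,-4); P=np.array([proj("scene",[x,y,z]) for y in ys],np.float32)
        print(nm,x,t,cv2.remap(g,P[None,:,0],P[None,:,1],cv2.INTER_LINEAR)[0].round().astype(int))
print(ys)
```

```text
coupon 630 old [125 127 138 139 170 204 209 217 215 208 215 216 210 200 159 110 105 123
 122 111 105  96  94]
coupon 630 new [ 69 107 104 103  96  93 104 115 125 138 142 188 204 206 209 172 136 128
 106 109 121 113  98]
coupon 640 old [141 123 126 156 181 211 221 219 219 218 218 219 219 209 169 117 104 133
 157 161 129  69  52]
coupon 640 new [100  78  88 107 106 104 108 142 131 112 144 187 211 213 213 212 213 206
 175 128 142 155 116]
coupon 650 old [157 156 136 136 174 216 219 218 219 218 218 218 218 205 160 112 107 134
 158 145 104  80  52]
coupon 650 new [106 106  90  67 106 107 106 119 142 145 152 177 204 213 213 213 213 209
 189 126 142 153 130]
coupon 660 old [164 168 166 168 180 210 220 220 219 218 218 219 218 206 159  99 104 133
 170 154  92  50  46]
coupon 660 new [108 105 106 102  80  68  97 107 111 130 161 191 211 213 213 213 212 209
 183 142 140 155 122]
coupon 670 old [157 165 164 160 177 209 220 220 219 218 219 218 219 211 169 117 106 128
 155 156 115  56  47]
coupon 670 new [104 107 110 107 106  94  65  84 104 106 112 158 211 213 212 213 212 210
 184 137 146 161 126]

[... 922 characters left out ...]
19 219 219 205 151 105 106 142 161 150
 105  58  51  64  73]
top66 660 new [111 107 106 102  77  70  99 105 109 144 201 213 213 213 210 200 162 110
 151 147 105  70  73]
top66 670 old [154 139 130 154 161 171 173 158 170 197 183 177 146 101  82 102 151 152
 119  95  78  72  77]
top66 670 new [105 108 110 106 105  94  69  91 105 106 107 136 175 184 168 162 122  89
 127 151 109  77  75]
top66 680 old [107  95  69  65  68  68  66  65  66  68  80 101 119 124  99  78  90 115
 122 120 124 120 116]
top66 680 new [ 91 103 107 108 106 107 105  98 103 108 105 107 107 107 103 103 105  84
  74 102 116 114 106]
[ 30  26  22  18  14  10   6   2  -2  -6 -10 -14 -18 -22 -26 -30 -34 -38
 -42 -46 -50 -54 -58]
```

The coupon's -y edge has gone from y≈-26 to -43, which puts the anvil about 11 mm in. The jaw must have started with some travel already, so it is now over-pressed. To ease it back about 5 mm, I'll straddle the jaw with partly open fingers and push its exposed front face, which stands 58–66 mm high above the coupon.

```bash
python3 -m creep '[[[0,0,-3,0,0,0,0],[0,0,-6,0,0,0,0],[0,0,-8,0,0,0,0],[0,0,-8,-20,0,0,0],[0,0,-8,-45,0,0,0],[0.39,0,-8,-62,0,0,0],[0.39,0,5,-62,0,0,0],[0.39,0,20,-62,0,0,0],[0.39,0,24,-62,0,0,0],[0.39,0,24,-62,0,0,0]]]'
python3 - <<'E'
from h import *
im=eyes.camera("scene"); cv2.imwrite("pics/s13.png",im)
s=sensors.observe();print(s["ee_pos"],s["contact_force"],s["gripper_width"])
g=cv2.cvtColor(im,cv2.COLOR_BGR2GRAY).astype(np.float32)
ys=np.arange(40,-64,-4);print(ys)
for z in (58,66):
  for x in (630,640,650,660,670,680):
    P=np.array([proj("scene",[x,y,z]) for y in ys],np.float32)
    print(z,x,cv2.remap(g,P[None,:,0],P[None,:,1],cv2.INTER_LINEAR)[0].round().astype(int))
E
```

```text
t: 31.8
ee_pos: [641.1, 1.1, 104.3]
ee_rot: [3.14, -0.019, -0.003]
contact_force: [0.3, 0.2, -0.8]
gripper_width: 33.5
grasp_force: 0.0
[641.21196283   2.53115089 104.56385403] [ 0.43018542 -0.46152831  0.27172979] 35.34615521985373
[ 40  36  32  28  24  20  16  12   8   4   0  -4  -8 -12 -16 -20 -24 -28
 -32 -36 -40 -44 -48 -52 -56 -60]
58 630 [116 106  96  93  94  93  94  96 100 114 119 129 139 166 198 200 214 196
 145 135 123 101 118 116 105  94]
58 640 [127 121 113  94  94  96  94  95  97 123 138 118 123 167 201 210 209 212
 208 210 195 154 121 150 137  90]
58 650 [114 111  97  92  93  93  94  94  99 122 151 152 142 160 187 211 210 210
 209 208 199 156 126 148 145 104]
58 660 [107 106 109  99  94  95  96  94  97 124 163 158 164 180 204 211 210 210
 210 208 197 157 128 147 145 102]
58 670 [ 68  67  62  64  71  88  95  94  98 120 151 159 163 184 203 210 210 210
 211 208 197 151 132 160 144 103]
58 680 [ 62  63  63  62  59  64  77  93  97 119 146 156 159 167 189 199 195 200
 197 199 179 133 116 153 143 100]
66 630 [106  95  94  95  95  96 100 129 146 116 126 167 202 210 209 211 209 208
 190 144 133 154 131  82  67  70]
66 640 [101  93  93  93  95  94 100 127 153 156 160 178 196 209 210 210 209 208
 192 141 139 162 132  90  72  71]
66 650 [101  92  90  95  96  94  98 127 156 159 167 186 207 211 210 210 210 207
 183 137 133 151 127  84  68  71]
66 660 [ 61  61  63  80  93  93  99 127 154 156 163 186 208 210 210 210 211 204
 178 128 132 153 126  78  68  71]
66 670 [ 62  62  60  61  69  91 100 125 154 147 151 157 172 172 170 182 171 165
 147  97 102 153 136  86  71  74]
66 680 [ 64  63  64  64  63  65  84 125 149 124  97  70  66  85 108 120 111  96
 105  98  70  81 108 120 110 110]
```

Measured: the jaw now spans y = +12 to -4, and the coupon's front edge is at -43.5, so the anvil is about 11 mm in. The jaw needs to go back 5.5 mm. I'm lowering to z≈62.

```bash
python3 -m creep '[[[0.39,0,0,0,0,0,0],[0.39,0,0,8,0,0,0],[0.39,0,0,16,0,0,0],[0.39,0,0,24,0,0,0],[0.39,0,0,30,0,0,0],[0.39,0,0,35,0,0,0],[0.39,0,0,38,0,0,0],[0.39,0,0,40,0,0,0],[0.39,0,0,40,0,0,0],[0.39,0,0,40,0,0,0]]]'; python3 -c "
from h import *
s=sensors.observe();print(s['ee_pos'],s['contact_force'],s['gripper_width'])"
```

```text
t: 32.85
ee_pos: [642.0, 3.6, 65.8]
ee_rot: [3.142, -0.015, 0.001]
contact_force: [0.0, 0.8, -0.1]
gripper_width: 35.9
grasp_force: 0.0
[641.9899234    3.56258422  65.82389604] [ 0.01674801  0.81624362 -0.12121645] 35.91811194019469
```

```bash
python3 -m creep '[[[0.39,0,0,1,0,0,0],[0.39,0,0,2,0,0,0],[0.39,0,0,3,0,0,0],[0.39,0,0,4,0,0,0],[0.39,0,0,4,0,0,0],[0.39,0,-2,4,0,0,0],[0.39,0,-4,4,0,0,0],[0.39,0,-6,4,0,0,0],[0.39,0,-8,4,0,0,0],[0.39,0,-8,4,0,0,0]]]'|grep -E "pos|force|width"
for i in 1 2 3; do python3 -m creep '[[[0.39,0,-0.2,0,0,0,0],[0.39,0,-0.4,0,0,0,0],[0.39,0,-0.6,0,0,0,0],[0.39,0,-0.8,0,0,0,0],[0.39,0,-1,0,0,0,0],[0.39,0,-1.2,0,0,0,0],[0.39,0,-1.4,0,0,0,0],[0.39,0,-1.6,0,0,0,0],[0.39,0,-1.8,0,0,0,0],[0.39,0,-2,0,0,0,0]]]' | grep -E "t:|pos|contact"; done
```

```text
ee_pos: [641.9, 12.2, 61.6]
contact_force: [-0.3, -0.5, 0.3]
gripper_width: 35.7
grasp_force: 0.0
t: 34.85
ee_pos: [641.9, 13.6, 61.6]
ee_rot: [3.142, -0.015, 0.0]
contact_force: [0.8, -0.2, -0.5]
t: 35.85
ee_pos: [641.9, 14.8, 61.5]
ee_rot: [3.141, -0.016, -0.0]
contact_force: [-0.4, -3.4, 0.3]
t: 36.85
ee_pos: [641.9, 17.5, 61.6]
ee_rot: [3.141, -0.015, -0.0]
contact_force: [-0.2, -3.6, 0.8]
```

```bash
python3 -m creep '[[[0.39,0,-0.4,0,0,0,0],[0.39,0,-0.8,0,0,0,0],[0.39,0,-1.2,0,0,0,0],[0.39,0,-1.6,0,0,0,0],[0.39,0,-2,0,0,0,0],[0.39,0,-2,0,0,0,0],[0.39,0,-2,0,0,0,0],[0.39,0,-2,0,0,0,0],[0.39,0,-2,0,0,0,0],[0.39,0,-2,0,0,0,0]]]' | grep -E "t:|pos|contact|width"
python3 -m creep '[[[0.39,0,3,0,0,0,0],[0.39,0,6,0,0,0,0],[0.39,0,6,-10,0,0,0],[0.39,0,6,-30,0,0,0],[0.39,0,6,-60,0,0,0],[0.39,0,6,-100,0,0,0],[0.39,-30,6,-130,0,0,0],[0.39,-70,0,-140,0,0,0],[0.39,-110,-20,-140,0,0,0],[0.39,-150,-60,-140,0,0,0]]]' | grep -E "t:|pos|contact"
python3 - <<'E'
from h import *
im=eyes.camera("scene"); cv2.imwrite("pics/s14.png",im)
g=cv2.cvtColor(im,cv2.COLOR_BGR2GRAY).astype(np.float32)
ys=np.arange(40,-64,-4);print(ys)
for z in (58,66):
  for x in (640,650,660):
    P=np.array([proj("scene",[x,y,z]) for y in ys],np.float32)
    print(z,x,cv2.remap(g,P[None,:,0],P[None,:,1],cv2.INTER_LINEAR)[0].round().astype(int))
E
```

```text
t: 37.85
ee_pos: [641.9, 19.6, 61.6]
ee_rot: [-3.142, 0.015, 0.0]
contact_force: [-0.4, -5.1, 0.6]
gripper_width: 35.8
t: 38.85
ee_pos: [495.9, 75.1, 202.7]
ee_rot: [3.141, -0.021, 0.003]
contact_force: [1.2, 0.9, -0.3]
[ 40  36  32  28  24  20  16  12   8   4   0  -4  -8 -12 -16 -20 -24 -28
 -32 -36 -40 -44 -48 -52 -56 -60]
58 640 [114  93  91  92  93  94  92  99 127 138 124 141 173 191 206 208 207 208
 206 187 137 134 162 130  76  52]
58 650 [104  93  91  91  92  92  93  98 126 153 148 139 170 203 208 206 206 208
 205 184 140 124 148 136  84  48]
58 660 [105  97  94  92  93  93  93  99 126 153 156 163 185 207 208 207 207 208
 202 181 138 123 147 146  82  52]
66 640 [ 91  91  92  95  92 104 135 160 154 159 187 206 208 206 204 207 201 176
 127 134 150 127  74  55  67  70]
66 650 [ 95  92  94  94  93 101 132 153 155 162 188 207 207 208 207 208 200 171
 133 135 155 132  72  55  67  70]
66 660 [ 60  64  82  93  93  99 129 156 157 157 172 200 206 206 207 207 205 171
 128 139 155 121  72  55  67  69]
```

The coupon edge is now at y≈-37.8 and the anvil features have shifted about 5–6 mm from free, so the pointer should be mid-window. I'll check the cover and the bystanders, then hand in.

Run:
```python
from h import *
n=eyes.camera("scene"); s9=cv2.imread("pics/s9.png"); a=cv2.resize(s9,(150,170),interpolation=cv2.INTER_AREA)
c=n[85:255,195:345]
print("cover patch diff",np.abs(c[62:85,42:75].astype(int)-a[62:85,42:75]).mean())
o=cv2.imread("pics/scene0.png")
for k,(lo,hi,x0,x1,y0,y1) in dict(rack=((45,120,60),(75,255,255),360,440,170,230),tape=((30,100,60),(50,255,255),320,350,160,190),box=((0,120,30),(12,255,160),180,220,198,225)).items():
    f=lambda im:np.argwhere(cv2.inRange(cv2.cvtColor(im,cv2.COLOR_BGR2HSV)[y0:y1,x0:x1],lo,hi)>0)
    print(k,len(f(o)),f(o).mean(0),len(f(n)),f(n).mean(0))
s=sensors.observe();print(s["t"],s["contact_force"],s["ee_pos"])
print(ticket.hand_in())
```

```text
cover patch diff 3.585419411506368
rack 1940 [29.39123711 38.43556701] 1938 [29.41021672 38.42260062]
tape 138 [11.96376812 16.        ] 139 [11.95683453 16.05755396]
box 116 [12.53448276 18.60344828] 133 [10.90225564 18.87969925]
38.95 [ 0.72217646  0.06797938 -0.31358587] [492.7476745   81.69064802 203.02436689]
the job is handed in; nothing more can be done
None
```

The job is handed in at about 39 s: the cover stands at about 98°, the lifter is back in the tray and the bystanders appear unmoved, but I first over-pressed the anvil to about 11 mm and eased the jaw back, so it now measures 5–6 mm in (I did not view the pointer itself), and I viewed 11 pictures against the limit of 10.

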